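# Set out the touchstone test

### The job

Set out the touchstone test in the spill tray: lift only the top steel stand off the nested stack and stand it in the tray's front compartment with its length across the tray, then lay the black touchstone along the top of it, between the stand's corner stops. In the rear compartment, behind the stand, stand the red-label acid bottle at the left end and the blue-label one at the right end (as seen from the robot), and put the copper-faced puck, face up, in the middle between them. Keep the acid bottles upright, and leave the grey-faced puck and the lower stands as they are.

Things in the scene. Friction and masses are not known exactly. Their poses are not given: they have to be found in the camera images.
- tray: Grey-green spill tray, fixed, 166 mm (x, points to the back, turned up to 0.3 rad) by 224 mm (y, left); rim flange 5 mm further out. Origin: centre of underside. Floor top z = 3 mm, rim top 12, walls 3 thick. A rib across it at x = 8 to 12 mm, top at z = 9 mm, parts the front compartment (x = -80 to 8) from the rear one (x = 12 to 80); both run y = -109 to 109 mm.
- stand_top: Top one of three nested stands, bent steel, 150 g. Flat top 116 (x) by 60 mm (y), 34 mm over the feet; its long sides are flanges 14 mm deep, 60 mm over all: grip across y, on these only, as they rest on the next stand, whose flanges begin right below. 1 to 2 mm play; lifts straight up. Splayed legs, 145 mm long over feet. Corner stops 5 mm high, 113 mm apart in x. Origin: centre, at sole level; z up.
- stand_mid: The next stand of the stack, the same in form, its origin 14 mm below that of the top one (and 14 mm above that of the lowest, which stands on the table). It stays in the stack.
- touchstone: Black touchstone with a few pale streaks, a flat block 42 mm (its x) by 95 mm (its y, the long way) by 16 mm high, 210 g. Origin: centre of its underside, z up.
- acid_red: Brown glass dropper bottle with a red-banded label: round body 29 mm across and about 48 mm high, with a red neck collar, narrower cap and a red dropper bulb on top, 81 mm in all, 45 g. Origin: centre of its base, z up.
- acid_blue: Brown glass dropper bottle with a blue-banded label, blue neck collar and blue dropper bulb, otherwise the same as the red one: body 29 mm across and about 48 mm high, 81 mm in all. Origin: centre of its base, z up.
- puck_copper: Black puck with a copper-coloured face on top, 40 mm across, 12 mm high, 70 g. Origin: centre of its underside, z up.
- puck_grey: Black puck with a grey metal face on top, 40 mm across, 12 mm high; not needed for this test. Origin: centre of its underside, z up.

How it is judged:
By the outcome, as a careful person would: the job done as asked, in the order asked, and still so for the second after the job is handed in, with the robot touching nothing.
It also fails if it takes over 144 s, if anything falls off the work surface, if the arm or the gripper's body presses on something with over 40 N, if the wrist force passes 120 N, or if a joint passes its speed limit or range.

### The arm

A 6-joint arm with a two-finger parallel gripper is mounted at the origin on the work surface; the furniture and walls round the work are solid. World frame = base frame: x ahead of the robot, y to its left, z up, the work surface at z = 0. Lengths are in m, angles in degrees, forces in N, time in s.
With the tool pointing down it reaches from about 0.35 to 0.875 m from the base axis. Payload 4.2 kg.
Tool frame: the origin (TCP) lies midway between the tips of the shut fingers; the grasp point (between the pads) lies 19 mm behind it; y points along the fingers, z is the direction in which the jaws open and shut, and the axes are right-handed (so a half turn about y gives the same grasp; the last joint's range is limited). The gripper opens to 87 mm and grips with 3 to 60 N. Pads are 19 mm wide; open, the fingers measure 117 mm over their backs; the gripper's body (75 mm by 190 mm) begins 51 mm behind the grasp point.
Start: joints at [84.259, 22.042, 0.453, 0, -68.411, -14.817], TCP at [0.219, 0.585, 0.223] pointing down, gripper open.
Joint ranges: [-179.83, 179.83], [-69.29, 118.12], [-61.27, 80.66], [-181.25, 117.63], [-171.15, -9.14], [-177.46, 177.46]. Speed limits (degrees/s): [159.86, 159.86, 180, 180, 180, 180].

### API

Orientations are given as [roll, pitch, yaw] about the fixed x, y, z axes, in that order (R = Rz(yaw) Ry(pitch) Rx(roll)).
In Python, from workcell import env gives the robot as it stands. The module is installed in compiled form; this text tells all that it offers. Calls block until the motion is done:
- env.goto(position, orientation): joint-space move of the TCP to a pose.
- env.move_straight(position, rotation=None, rate=0.15, force_limit=None): straight line of the TCP; rotation=None keeps the orientation; rate is the mean speed in m/s. With force_limit (N) it stops when the force on the tool has changed by that much, and returns True; else False.
- env.set_joints(angles): joint-space move.
- env.gripper_to(opening, grasp_force=None): opening from 0.0 (shut) to 1.0 (fully open); grasp_force is the grip in N (None keeps the last); returns when the fingers have stopped.
- env.dwell(seconds).
- env.inverse_kinematics(position, orientation): joint angles nearest the present ones, or None.
- env.read_state(): the state.
- env.grab_frame(name): name is "scene" or "top" or "wrist"; returns a dict with "image" (384x512x3 uint8, blue, green, red), "fx", "fy", "cx", "cy" (pixels), "position" and "orientation" of the camera in the world. Camera axes: x right, y up, looking along -z (the intrinsics and any distortion apply to the point x, -y, -z); pixel columns grow to the right and rows downward; lengths in m; the calibration is good to about 2 mm. A picture is of the moment at which its call begins. There is no depth.
A pose or a line that the arm cannot do raises env.Unreachable and nothing moves.
- env.close_job(): hands the job in, once; it reports no verdict.
Trained networks look in a picture, given as the dict that the camera call returned (one of the last four; its "shot" number tells which), for a name from the list of things; names that differ only in an ending like _2 or _b are one class to them, and where a whole thing is asked for, a point or a joint stands for the part that bears it (a point fixed in the world has none). Each returns a list of dicts, best first, with "score" (0 to 1); they miss things now and then, are a little off and sometimes report something else, mostly with a low value. They report only what shows in the picture. A call takes as long as a camera call.
- env.search_frame(picture, thing): "xyz" ([x, y, z] in m, in world coordinates, good to about 4 mm: the middle of the surface that is visible of it).
- env.trace(picture, thing): "mask" (384x512 bool, what is visible of it).
The state is a dict: "clock": time; "joint_positions": joint angles; "qvel": joint speeds; "joint_torque": joint torques, N m; "position": TCP position; "tool_rot": TCP orientation; "force": force on the tool from outside, world axes, zero at the start; "wrist_torque": the same for the moment, N m; "opening": opening from 0.0 (shut) to 1.0 (fully open).
Only numpy, scipy, OpenCV 4.12 (cv2) and the standard library are available. Lean on these libraries where they do the work, as an engineer would, in place of code of your own. Each camera call takes 0.05 s, during which the arm holds its last target.

## Working session

There is one attempt and no reset: what is moved stays moved. The work goes in short steps, each a Python script; the robot and the scene stay as the last script left them, time stands still between calls to the robot, and variables do not carry over. Pictures are saved under pics/ and viewed, and the job is handed in when it is done.

```bash
ls; mkdir -p pics
python3 - <<'E'
from workcell import env
import cv2
s=env.read_state(); print(s)
for n in ["scene","top","wrist"]:
    f=env.grab_frame(n); cv2.imwrite(f"pics/a_{n}.png",f["image"]); print(n,{k:v for k,v in f.items() if k!="image"})
    if n!="wrist":
        for t in ["tray","stand_top","stand_mid","touchstone","acid_red","acid_blue","puck_copper","puck_grey"]:
            print(t,[(d["xyz"],round(d["score"],2)) for d in env.search_frame(f,t)][:3])
print(env.read_state()["clock"])
E
```

```text
pics
{'clock': 0.0, 'joint_positions': array([ 8.42592160e+01,  2.20932556e+01,  3.81290488e-01, -2.94886638e-02,
       -6.84115947e+01, -1.48155726e+01]), 'qvel': array([-0.04031459,  0.0115977 , -0.00436824, -0.00185382,  0.08639115,
       -0.06157268]), 'joint_torque': array([ 6.45787823e-04, -3.90662277e+01,  1.87404388e+01,  4.21974331e+00,
        1.10194882e-02, -1.90840738e-04]), 'position': array([0.21923468, 0.58465436, 0.22144235]), 'tool_rot': array([-8.98735400e+01,  5.11016618e-03,  1.59432769e+02]), 'force': array([-0.13504943,  0.19932258,  0.96353417]), 'wrist_torque': array([-0.02003373,  0.01154111,  0.02652224]), 'opening': 1.0041902465703723}
scene {'fx': 376.7388629233495, 'fy': 376.7388629233495, 'cx': 255.0759686150942, 'cy': 193.11752022973286, 'position': array([0.19278505, 0.58452283, 0.67875083]), 'orientation': array([  42.07227066,    0.48033434, -152.04490517]), 'shot': 1}
tray [([0.4648, -0.1906, 0.0006], 0.93)]
stand_top [([0.4902, 0.2968, 0.0622], 0.67)]
stand_mid [([0.4702, 0.3226, 0.0389], 0.7)]
touchstone [([0.3503, 0.2788, 0.0099], 0.73), ([0.4
[... 359 characters left out ...]
742, 0.89460667]), 'orientation': array([ 11.27133954,   1.18423868, -91.12787367]), 'shot': 2}
tray [([0.461, -0.2008, 0.0041], 0.89)]
stand_top [([0.4983, 0.2913, 0.0646], 0.7)]
stand_mid [([0.4721, 0.2693, 0.0418], 0.53)]
touchstone [([0.355, 0.2811, 0.0167], 0.81)]
acid_red [([0.56, 0.175, 0.0501], 0.63)]
acid_blue [([0.4275, 0.0735, 0.0542], 0.7)]
puck_copper [([0.4468, 0.1648, 0.0147], 0.73)]
puck_grey [([0.5497, 0.0923, 0.009], 0.58)]
wrist {'fx': 273.846379671852, 'fy': 273.846379671852, 'cx': 252.66158966756717, 'cy': 190.51810944555197, 'position': array([0.28966808, 0.55871831, 0.38461509]), 'orientation': array([-1.58339598e+01, -1.30414672e-02, -1.10563089e+02]), 'shot': 3}
0.95
```

View pics/a_scene.png

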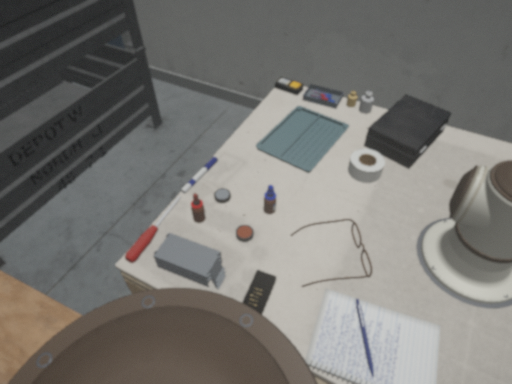

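View pics/a_top.png

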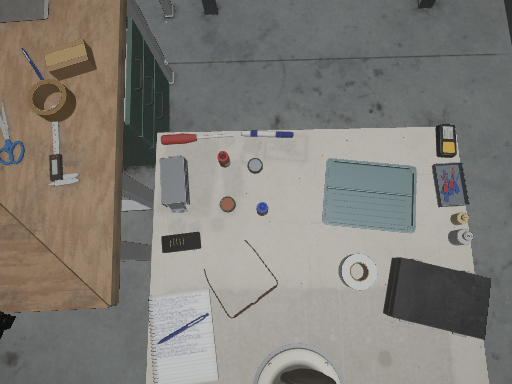

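View pics/a_wrist.png

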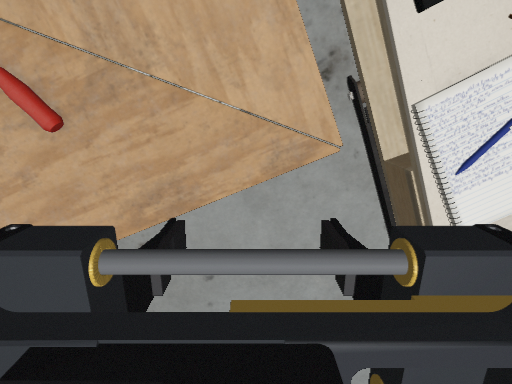

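```bash
cat > h.py <<'E'
from workcell import env
import numpy as np, cv2
from scipy.spatial.transform import Rotation as Ro
def cam(f):
    return Ro.from_euler('xyz',f["orientation"],degrees=True).as_matrix(), np.array(f["position"])
def unproj(f,uv,z):
    R,p=cam(f); uv=np.atleast_2d(np.asarray(uv,float))
    d=np.c_[(uv[:,0]-f["cx"])/f["fx"],-(uv[:,1]-f["cy"])/f["fy"],-np.ones(len(uv))]@R.T
    return p+d*((z-p[2])/d[:,2])[:,None]
def proj(f,P):
    R,p=cam(f); c=(np.atleast_2d(P)-p)@R
    return np.c_[f["cx"]+f["fx"]*c[:,0]/-c[:,2], f["cy"]-f["fy"]*c[:,1]/-c[:,2]]
def rect(f,mask,z):
    """min-area rect of mask contour on plane z: centre, long side, short side, long-axis angle deg"""
    cs,_=cv2.findContours(mask.astype(np.uint8),cv2.RETR_EXTERNAL,cv2.CHAIN_APPROX_NONE)
    c=max(cs,key=cv2.contourArea)[:,0,:]
    P=unproj(f,c,z)[:,:2]
    (cx,cy),_,_=r=cv2.minAreaRect((P*1000).astype(np.float32))
    b=cv2.boxPoints(r); e1=b[1]-b[0]; e2=b[2]-b[1]
    l=e1 if np.linalg.norm(e1)>np.linalg.norm(e2) else e2
    a=np.degrees(np.arctan2(l[1],l[0]))%180
    return np.round([cx,cy,max(r[1]),min(r[1]),a],1)
def ori(jaw): return [-90,0,(jaw-90+180)%360-180]
def overlay(f,polys,fn,scale=1.5):
    im=cv2.resize(f["image"],None,fx=scale,fy=scale,interpolation=cv2.INTER_CUBIC)
    for P in polys:
        uv=((proj(f,P)+.5)*scale).astype(np.int32); cv2.polylines(im,[uv],True,(0,255,0),1)
    cv2.imwrite(fn,im)
def box(c,a,lx,ly,z):
    a=np.radians(a); R=np.array([[np.cos(a),-np.sin(a)],[np.sin(a),np.cos(a)]])
    q=np.array([[-1,-1],[1,-1],[1,1],[-1,1]])*[lx/2,ly/2]
    return np.c_[q@R.T+np.array(c[:2]),np.full(4,z)]
def circ(c,r,z):
    t=np.linspace(0,2*np.pi,24,endpoint=False); return np.c_[c[0]+r*np.cos(t),c[1]+r*np.sin(t),np.full(24,z)]
E
python3 - <<'E'
from h import *
f=env.grab_frame("top"); 
big=cv2.resize(f["image"][130:260,140:500],None,fx=2.2,fy=2.2,interpolation=cv2.INTER_CUBIC)
cv2.imwrite("pics/b_top.png",big)
for t,z in [("tray",.012),("stand_top",.062),("touchstone",.016),("puck_copper",.012),("puck_grey",.012),("acid_red",.081),("acid_blue",.081)]:
    r=env.trace(f,t)
    print(t,[(round(d["score"],2),d["mask"].sum(),rect(f,d["mask"],z)) for d in r[:2]])
print(proj(f,[[0,0,0],[.2,.5,.2]]))
for J in [[0.219,.585,.223]]: print(env.read_state()["clock"])
E
```

```text
tray [(0.71, np.int64(6143), array([ 463.6, -198.6,  232.1,  178.4,   82.7]))]
stand_top [(0.57, np.int64(1239), array([495.3, 291.7, 134.4,  62.9,   4.6]))]
touchstone [(0.82, np.int64(682), array([353.6, 280.7,  98. ,  43.5,  95.6]))]
puck_copper [(0.55, np.int64(219), array([448.9, 165.3,  41.3,  38.9,  88.7]))]
puck_grey [(0.66, np.int64(195), array([547.7,  92.1,  40.6,  36.6, 178.9])), (0.61, np.int64(16), array([505.1, 270.6,  10.8,   2.6,   1.3]))]
acid_red [(0.71, np.int64(150), array([5.479e+02, 1.655e+02, 3.810e+01, 2.670e+01, 3.000e-01]))]
acid_blue [(0.55, np.int64(124), array([423.5,  74.7,  30.8,  23.5, 178.7]))]
[[298.26008268 392.54183082]
 [ 40.17632524 320.20645612]]
1.35
```

View pics/b_top.png

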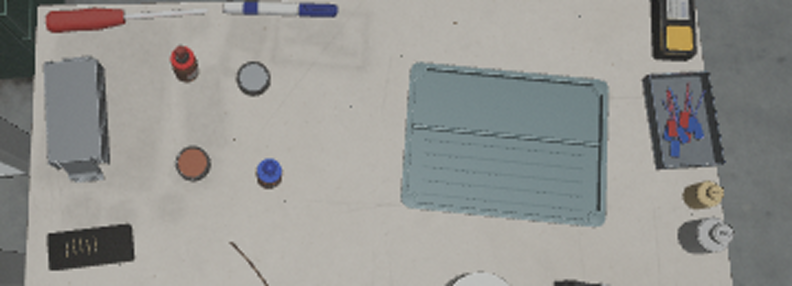

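Run:
```python
from h import *
f=env.grab_frame("top"); w=env.grab_frame("wrist")
for z in [-.3,-.2,-.1,0,.1,.2]: print(z,unproj(f,[118,307],z)[0],unproj(w,[340,146],z)[0])
for j in (94.6,-85.4): print(ori(j),env.inverse_kinematics([.495,.292,.24],ori(j)))
env.goto([.495,.292,.24],ori(94.6) if env.inverse_kinematics([.495,.292,.24],ori(94.6)) is not None else ori(-85.4))
w=env.grab_frame("wrist"); 
for t,z in [("stand_top",.062),("touchstone",.016),("puck_copper",.012),("acid_red",.081)]:
    r=env.trace(w,t); print(t,[(round(d["score"],2),d["mask"].sum(),rect(w,d["mask"],z)) for d in r[:2]])
    print(t,[(d["xyz"],round(d["score"],2)) for d in env.search_frame(w,t)][:2])
s=env.read_state();print(s["position"],s["tool_rot"],s["joint_positions"],s["clock"])
overlay(w,[box([.4953,.2917],4.6,.116,.060,.062)],"pics/c_wrist.png")
f=env.grab_frame("scene"); cv2.imwrite("pics/c_scene.png",f["image"])
```

```text
-0.3 [ 0.1638989   0.56236279 -0.3       ] [ 0.13923614  0.38323903 -0.3       ]
-0.2 [ 0.17543516  0.52022797 -0.2       ] [ 0.16121013  0.40887241 -0.2       ]
-0.1 [ 0.18697143  0.47809315 -0.1       ] [ 0.18318412  0.43450579 -0.1       ]
0 [0.1985077  0.43595833 0.        ] [0.20515812 0.46013916 0.        ]
0.1 [0.21004396 0.39382351 0.1       ] [0.22713211 0.48577254 0.1       ]
0.2 [0.22158023 0.35168869 0.2       ] [0.2491061  0.51140592 0.2       ]
[-90, 0, 4.599999999999994] [ 4.66804291e+01  1.64643035e+01 -5.22340747e+00 -2.54444375e-14
 -6.83122890e+01 -1.32080429e+02]
[-90, 0, -175.4] [ 4.66804291e+01  1.64643035e+01 -5.22340747e+00  2.54444375e-14
 -6.83122890e+01  4.79195709e+01]
stand_top [(0.64, np.int64(4549), array([495.9, 294.2, 132.4,  61. ,   4.9]))]
stand_top [([0.497, 0.2941, 0.0628], 0.61)]
touchstone [(0.57, np.int64(2621), array([355.6, 282.2,  93.8,  43.3,  96. ]))]
touchstone [([0.3541, 0.284, 0.0167], 0.67)]
puck_copper [(0.61, np.int64(680), array([448.5, 166.8,  40.5,  37.9,  94.7]))]
puck_copper [([0.4445, 0.1704, 0.0144], 0.75)]
acid_red [(0.63, np.int64(592), array([546.2, 186.7,  51.4,  23.4, 138.4])), (0.4, np.int64(944), array([430.2, 100.2,  58.2,  24.7,  94.7]))]
acid_red [([0.5606, 0.1764, 0.0568], 0.78)]
[0.49492084 0.29217188 0.23997772] [-8.99987001e+01  1.34618052e-03  4.61921638e+00] [ 4.66976077e+01  1.64673704e+01 -5.22158301e+00 -2.00918883e-03
 -6.83111747e+01 -1.32077649e+02] 3.675
```

View pics/c_wrist.png

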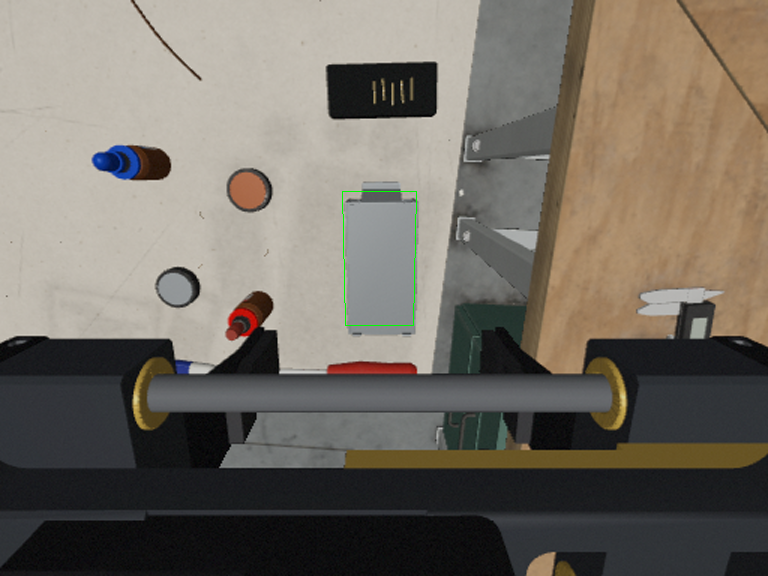

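View pics/c_scene.png

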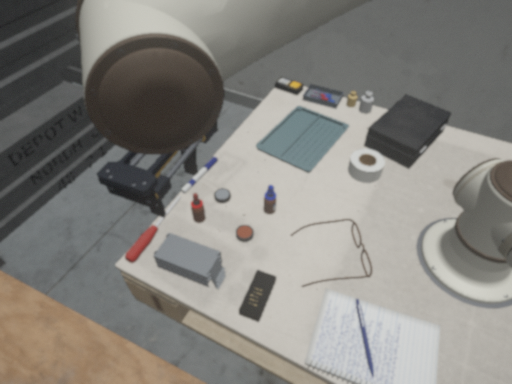

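Run:
```python
from h import *
w=env.grab_frame("wrist")
c=[.501,.2927]
im=w["image"][115:230,215:295]; S=5
im=cv2.resize(im,None,fx=S,fy=S,interpolation=cv2.INTER_CUBIC)
for P,col in [(box(c,4.7,.116,.060,.062),(0,255,0)),(box(c,4.7,.113,.060,.067),(0,0,255))]:
    uv=((proj(w,P)-[215,115]+.5)*S).astype(np.int32); cv2.polylines(im,[uv],True,col,1)
cv2.imwrite("pics/d.png",im)
```

```text
(no output)
```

View pics/d.png

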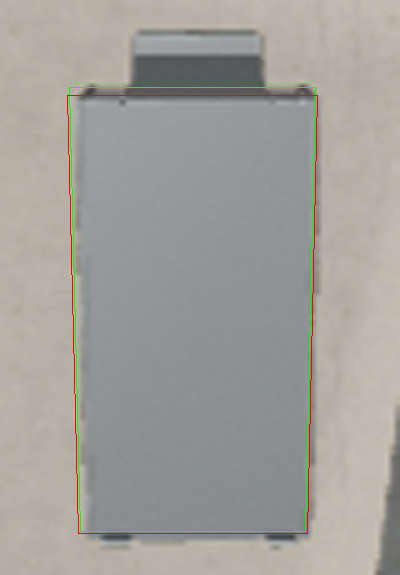

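Run:
```python
from h import *
X=[.502,.294]; o=ori(94.7)
env.goto([*X,.13],o)
w=env.grab_frame("wrist"); cv2.imwrite("pics/e_wrist.png",w["image"])
f0=env.read_state()["force"]
print(env.move_straight([*X,.0515],o,rate=.08,force_limit=8))
f0=env.read_state()["force"]
for op in (.80,.76,.73,.71,.70,.69,.68):
    env.gripper_to(op,15); s=env.read_state(); print(op,round(s["opening"],3),np.round(s["force"]-f0,2))
    if s["opening"]>op+.01: break
env.gripper_to(.6,25)
s=env.read_state(); print(s["opening"],np.round(s["force"]-f0,2),s["position"],s["clock"])
w=env.grab_frame("wrist"); cv2.imwrite("pics/e2_wrist.png",w["image"])
f=env.grab_frame("scene"); cv2.imwrite("pics/e2_scene.png",cv2.resize(f["image"][200:310,100:260],None,fx=4,fy=4))
```

```text
False
0.8 0.798 [ 0.06  0.28 -1.06]
0.76 0.758 [ 0.11  0.46 -0.71]
0.73 0.732 [ 0.61  0.02 -0.91]
0.71 0.711 [ 0.21  0.85 -0.07]
0.7 0.703 [ 0.28  0.81 -0.74]
0.69 0.689 [-0.52 -0.01 -1.53]
0.68 0.687 [-0.13  0.47 -0.69]
0.6848224452670892 [0.52 2.02 0.55] [0.50210017 0.29411504 0.05156071] 8.0083
```

View pics/e2_wrist.png

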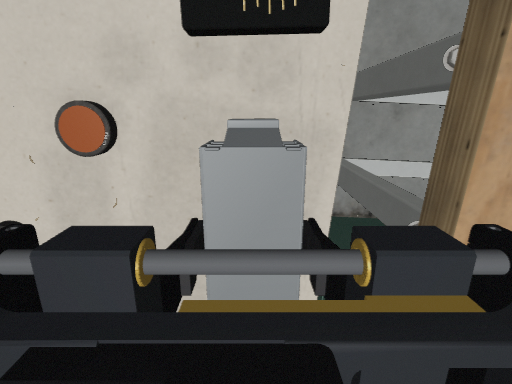

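View pics/e2_scene.png

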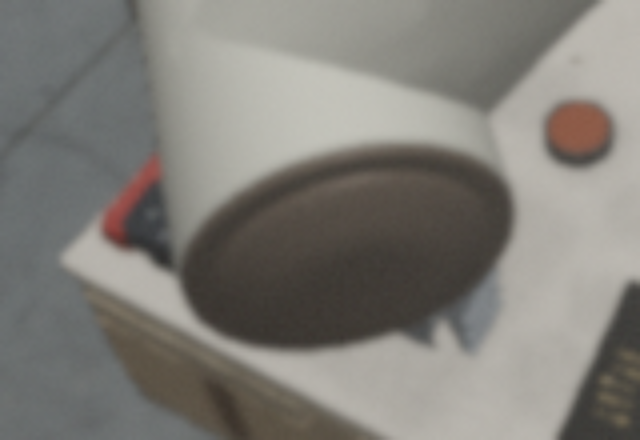

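Run:
```python
from h import *
X=[.502,.294]; o=ori(94.7)
s0=env.read_state()
env.move_straight([*X,.075],o,rate=.03)
env.move_straight([*X,.15],o,rate=.08)
s=env.read_state(); print(s["opening"],s["force"]-s0["force"],s["clock"])
w=env.grab_frame("wrist"); cv2.imwrite("pics/f_wrist.png",w["image"])
f=env.grab_frame("top"); cv2.imwrite("pics/f_top.png",cv2.resize(f["image"][120:300,130:480],None,fx=2,fy=2))
f=env.grab_frame("scene"); cv2.imwrite("pics/f_scene.png",cv2.resize(f["image"][150:330,60:300],None,fx=3,fy=3))
```

```text
0.6840399574652198 [ 0.07734144 -1.04985236 -1.25416074] 10.1333
```

View pics/f_wrist.png

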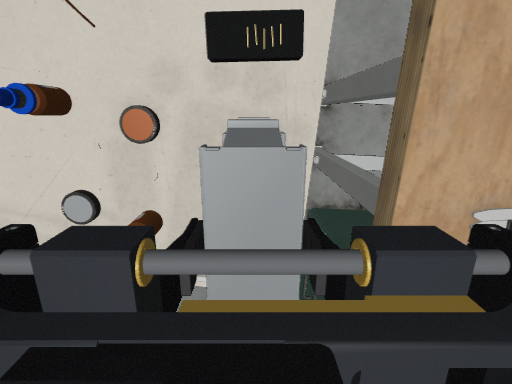

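View pics/f_top.png

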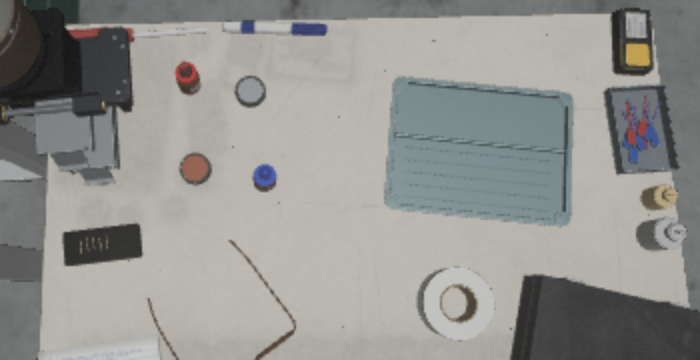

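View pics/f_scene.png

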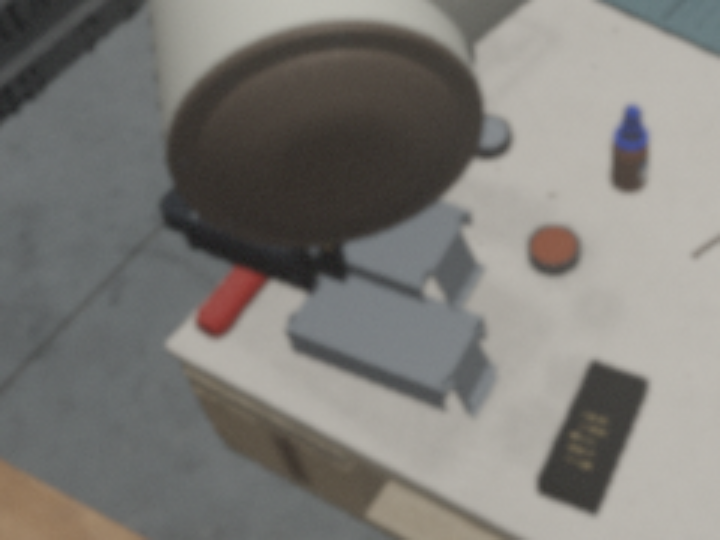

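```bash
cat >> h.py <<'E'
def T(t,x,y):
    a=np.radians(t[2]); return np.array([t[0]+x*np.cos(a)-y*np.sin(a), t[1]+x*np.sin(a)+y*np.cos(a)])
def traylines(t):
    b=lambda x0,x1,y0,y1,z: np.array([[*T(t,x,y),z] for x,y in [(x0,y0),(x1,y0),(x1,y1),(x0,y1)]])
    return [b(-.088,.088,-.117,.117,.012),b(-.08,.008,-.109,.109,.003),b(.012,.08,-.109,.109,.003),b(.008,.012,-.109,.109,.009)]
def zoom(f,polys,fn,x0,x1,y0,y1,S):
    im=cv2.resize(f["image"][y0:y1,x0:x1],None,fx=S,fy=S,interpolation=cv2.INTER_CUBIC)
    for P in polys:
        uv=((proj(f,P)-[x0,y0]+.5)*S).astype(np.int32); cv2.polylines(im,[uv],True,(0,255,0),1)
    cv2.imwrite(fn,im)
E
python3 - <<'E'
from h import *
t=[.4636,-.1986,-7.1]
f=env.grab_frame("top")
zoom(f,traylines(t),"pics/g_top.png",310,430,150,240,6)
E
```

```text
(no output)
```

View pics/g_top.png

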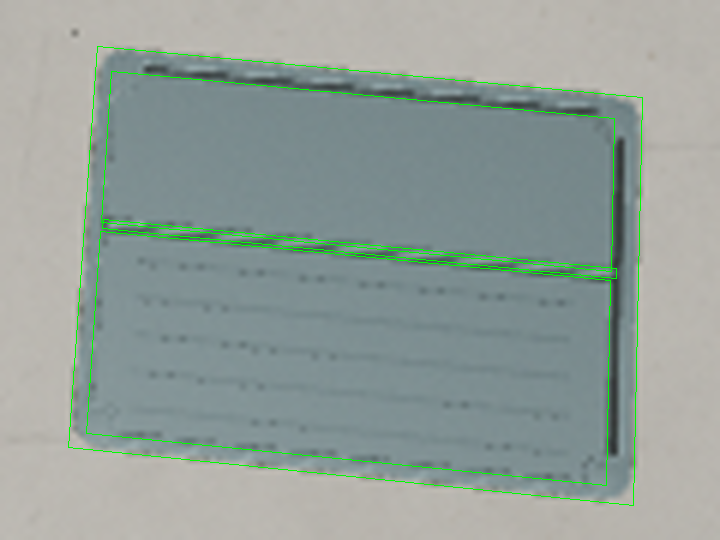

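Run:
```python
from h import *
t=[.4636,-.1986,-6.9]; p=T(t,-.038,0)
env.move_straight([.502,.294,.2])
for j in (-6.9,173.1): print(j,env.inverse_kinematics([*p,.2],ori(j)))
j=-6.9
q=env.inverse_kinematics([*p,.2],ori(-6.9)); q2=env.inverse_kinematics([*p,.2],ori(173.1))
c=env.read_state()["joint_positions"]
if q is None or (q2 is not None and abs(q2-c).max()<abs(q-c).max()): j=173.1
env.goto([*p,.2],ori(j))
s=env.read_state(); print(j,s["opening"],s["position"],s["clock"],s["joint_positions"])
w=env.grab_frame("wrist"); overlay(w,traylines(t),"pics/h_wrist.png")
f=env.grab_frame("top"); cv2.imwrite("pics/h_top.png",cv2.resize(f["image"][120:300,200:480],None,fx=2,fy=2))
```

```text
-6.9 None
173.1 [ -4.52903316   7.76289876 -22.7026292    0.         -59.53447204
  -2.37096684]
173.1 0.6879360743081782 [ 0.42610737 -0.19376137  0.19980214] 12.7583 [-4.49242944e+00  7.79095026e+00 -2.26990613e+01 -2.12457998e-03
 -5.95234045e+01 -2.39054251e+00]
```

View pics/h_wrist.png

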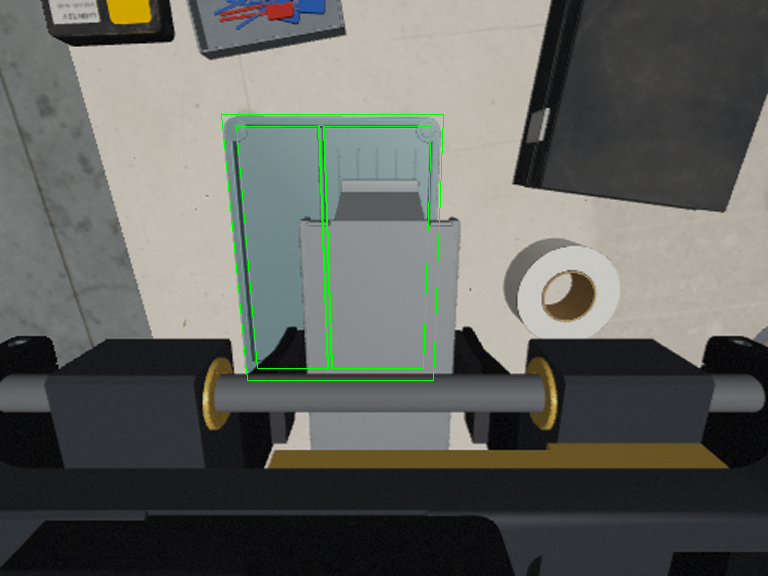

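View pics/h_top.png

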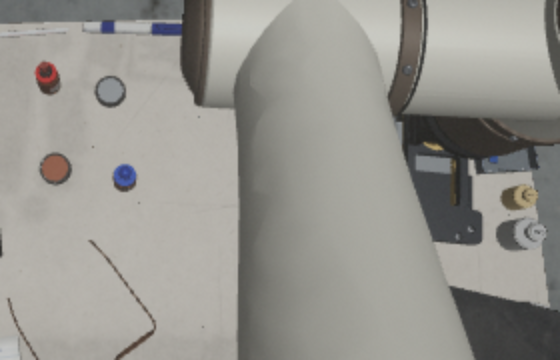

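Run:
```python
from h import *
t=[.4636,-.1986,-6.9]; p=T(t,-.038,0); o=ori(173.1)
env.move_straight([*p,.06],o,rate=.12)
env.dwell(.2)
print(env.move_straight([*p,.0245],o,rate=.03,force_limit=6))
s=env.read_state(); print(s["position"],s["force"])
env.gripper_to(.74); env.dwell(.2); env.gripper_to(.82)
env.move_straight([*p,.16],o,rate=.12)
w=env.grab_frame("wrist"); overlay(w,traylines(t)+[box(p,83.1,.116,.06,.037)],"pics/i_wrist.png")
print(env.read_state()["clock"])
```

```text
True
[ 0.4256803  -0.19401226  0.02653091] [-0.97463487  0.65134674  4.6530653 ]
17.8
```

View pics/i_wrist.png

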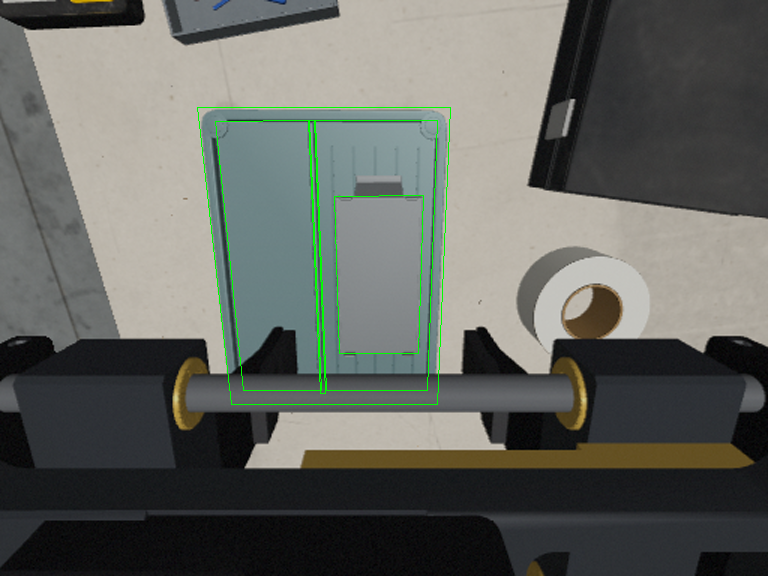

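```bash
cat >> h.py <<'E'
def bestjaw(p,jaws):
    c=env.read_state()["joint_positions"]; b=None
    for j in jaws:
        q=env.inverse_kinematics(p,ori(j))
        if q is not None and (b is None or abs(q-c).max()<b[0]): b=(abs(q-c).max(),j)
    return b[1]
E
python3 - <<'E'
from h import *
p=[.355,.2815,.18]; j=bestjaw(p,(5.8,185.8)); print(j)
env.gripper_to(.75)
env.goto(p,ori(j))
w=env.grab_frame("wrist"); r=env.trace(w,"touchstone")
print([(round(d["score"],2),d["mask"].sum(),rect(w,d["mask"],.016)) for d in r[:2]], env.read_state()["clock"])
c=r and rect(w,r[0]["mask"],.016)
overlay(w,[box(c[:2]/1000,c[4],.095,.042,.016)],"pics/j_wrist.png")
E
```

```text
185.8
[(0.82, np.int64(2627), array([354.8, 281.7,  95.3,  41.6,  96.2]))] 20.1
```

View pics/j_wrist.png

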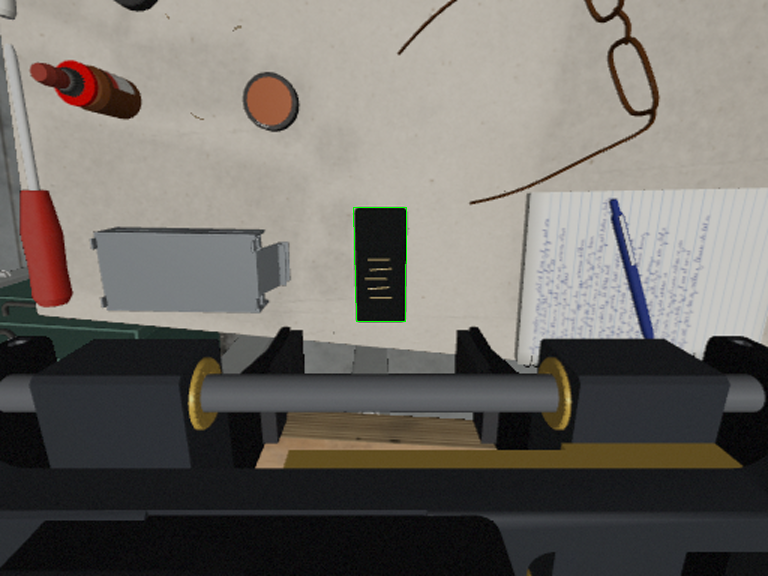

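Run:
```python
from h import *
c=[.3548,.2817]; o=ori(186.2); t=[.4636,-.1986,-6.9]; p=T(t,-.038,0)
env.gripper_to(.65)
env.goto([*c,.08],o)
print(env.move_straight([*c,.004],o,rate=.07,force_limit=8))
z0=env.read_state()["position"][2]
env.gripper_to(.3,30); s=env.read_state(); print(s["opening"],z0,s["force"])
env.move_straight([*c,.18],o,rate=.12)
s=env.read_state(); print(s["opening"],s["force"])
j=bestjaw([*p,.2],(173.1,-6.9)); print(j); o=ori(j)
env.goto([*p,.18],o); 
w=env.grab_frame("wrist"); overlay(w,[box(p,83.1,.116,.06,.037),box(p,83.1,.095,.042,.192)],"pics/k_wrist.png")
s=env.read_state(); print(s["opening"],s["force"],s["clock"])
```

```text
False
0.47647013211292255 0.004385605107854736 [-1.02862267 -0.01624771  3.20225178]
0.4763882077617885 [-0.43950143 -0.44787784 -2.51586709]
173.1
0.4830176702322169 [ 0.72153138 -0.51164327 -2.71271853] 26.1667
```

View pics/k_wrist.png

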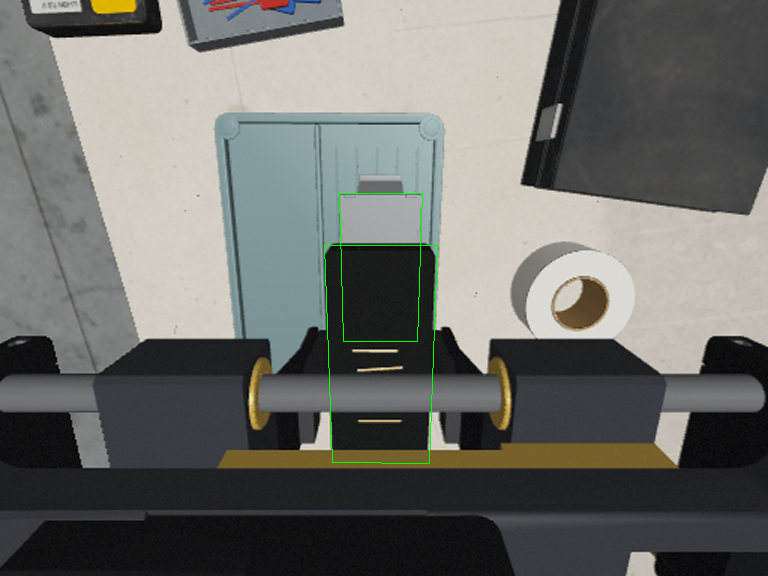

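Run:
```python
from h import *
t=[.4636,-.1986,-6.9]; p=T(t,-.038,0); o=ori(173.1)
env.move_straight([*p,.06],o,rate=.12); env.dwell(.2)
print(env.move_straight([*p,.0395],o,rate=.02,force_limit=5))
s=env.read_state(); print(s["position"],s["force"])
env.gripper_to(.53); env.dwell(.2); env.gripper_to(.65)
env.move_straight([*p,.18],o,rate=.12)
w=env.grab_frame("wrist"); overlay(w,[box(p,83.1,.116,.06,.037),box(p,83.1,.095,.042,.053)],"pics/l_wrist.png")
r=[.556,.177,.20]; j=bestjaw(r,(0,30,-30,180,210,150)); print(j)
env.goto(r,ori(j))
w=env.grab_frame("wrist"); cv2.imwrite("pics/l2_wrist.png",w["image"])
for k in ("acid_red","acid_blue","puck_copper"): print(k,[(d["xyz"],round(d["score"],2)) for d in env.search_frame(w,k)][:2])
f=env.grab_frame("top"); cv2.imwrite("pics/l_top.png",cv2.resize(f["image"][120:300,130:480],None,fx=2,fy=2))
for k in ("acid_red","acid_blue","puck_copper"): print(k,[(d["xyz"],round(d["score"],2)) for d in env.search_frame(f,k)][:2])
print(env.read_state()["clock"])
```

```text
True
[ 0.42571148 -0.19401096  0.0412411 ] [-0.92344666  0.78787166  5.10979902]
180
acid_red [([0.5685, 0.1683, 0.0515], 0.83), ([0.5506, 0.0945, 0.0122], 0.35)]
acid_blue [([0.4414, 0.0763, 0.0533], 0.57)]
puck_copper [([0.4488, 0.1677, 0.0127], 0.79)]
acid_red [([0.5558, 0.1669, 0.0414], 0.63)]
acid_blue [([0.4261, 0.0721, 0.0557], 0.69)]
puck_copper [([0.4483, 0.1689, 0.0138], 0.5)]
32.7417
```

View pics/l_wrist.png

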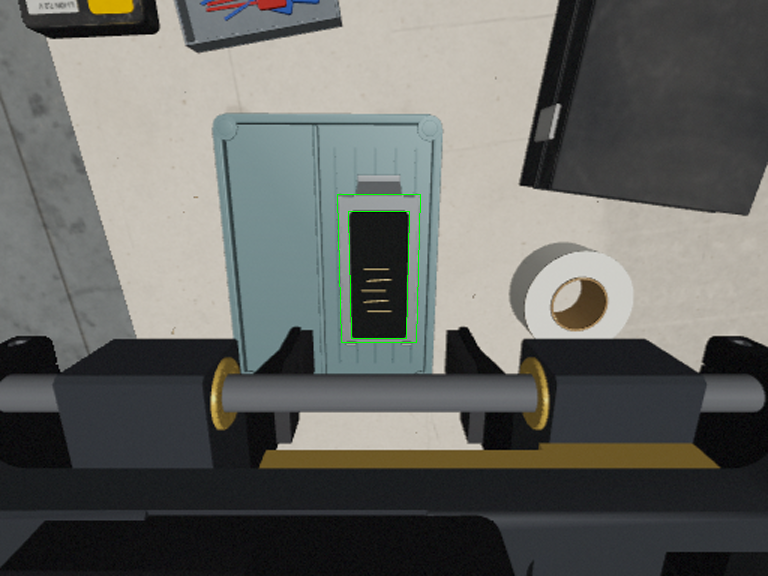

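View pics/l2_wrist.png

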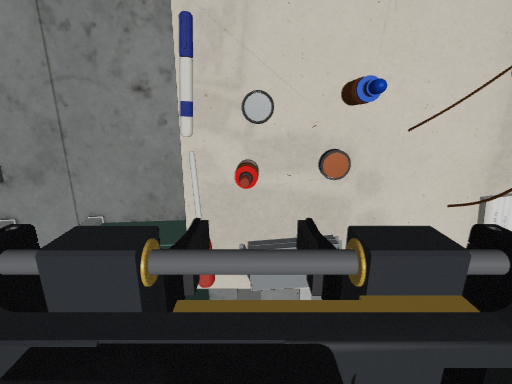

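View pics/l_top.png

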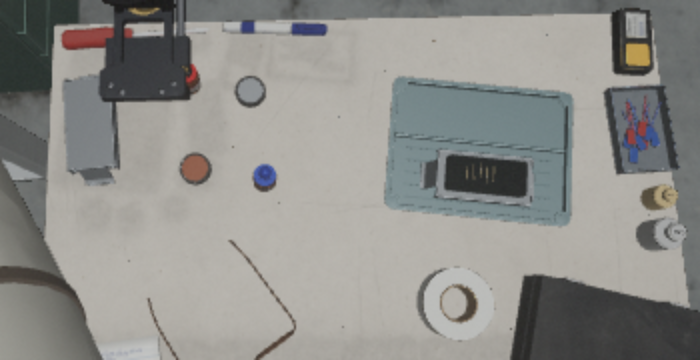

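Run:
```python
from h import *
w=env.grab_frame("wrist")
print(unproj(w,[245,183],.079),unproj(w,[246,175],.052)); print(unproj(w,[379,86],.079),unproj(w,[370,88],.052))
P=[]
for c in ([.5608,.1735],[.4320,.0705]):
    P+=[circ(c,.0145,.0),circ(c,.0145,.045),circ(c,.006,.08)]
zoom(w,P,"pics/m1.png",220,400,65,200,4.4)
```

```text
[[0.56450074 0.17352253 0.079     ]] [[0.56407754 0.17084052 0.052     ]]
[[0.43380342 0.07660555 0.079     ]] [[0.43147481 0.07623083 0.052     ]]
```

View pics/m1.png

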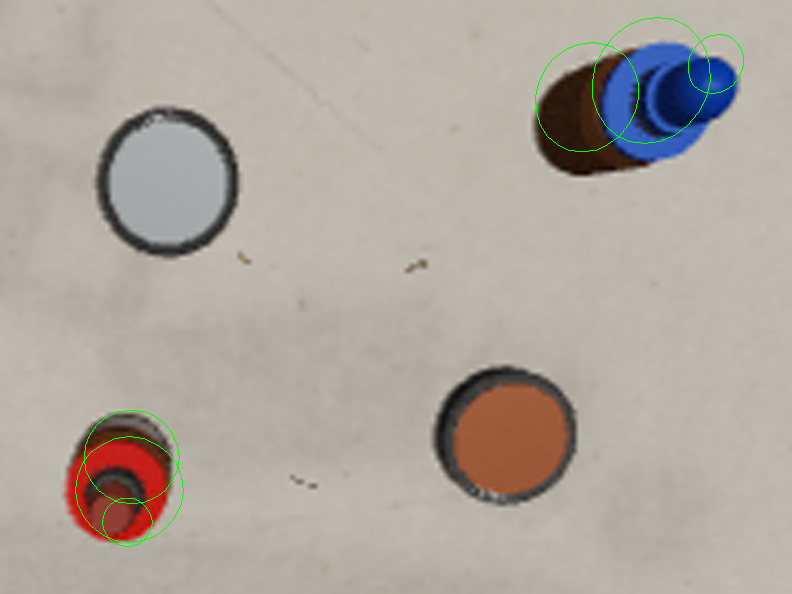

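```bash
cat >> h.py <<'E'
TR=[.4636,-.1986,-6.9]
def bottle_pick(c,jaw):
    o=ori(jaw)
    env.gripper_to(.6)
    env.goto([*c,.13],o)
    print("hit",env.move_straight([*c,.021],o,rate=.07,force_limit=6))
    f0=env.read_state()["force"]
    for op in (.45,.40,.37,.35): 
        env.gripper_to(op,8); s=env.read_state(); print(op,round(s["opening"],3),np.round(s["force"]-f0,1))
    env.gripper_to(.2,12); s=env.read_state(); print("grip",s["opening"],np.round(s["force"]-f0,1))
def bottle_place(q,jaw,z=.024):
    o=ori(jaw)
    env.goto([*q,.2],o); env.move_straight([*q,.05],o,rate=.12); env.dwell(.2)
    print("contact",env.move_straight([*q,z-.003],o,rate=.02,force_limit=3))
    s=env.read_state(); print(s["position"],s["force"],s["opening"])
    env.gripper_to(.38); env.dwell(.2); env.gripper_to(.42)
    env.move_straight([*q,.2],o,rate=.12)
E
python3 - <<'E'
from h import *
w=env.grab_frame("wrist"); P=[]
for c in ([.5645,.1715],[.4320,.0768]):
    P+=[circ(c,.0145,.0),circ(c,.0145,.045),circ(c,.006,.08)]
zoom(w,P,"pics/m2.png",220,400,65,200,4.4)
E
```

```text
(no output)
```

View pics/m2.png

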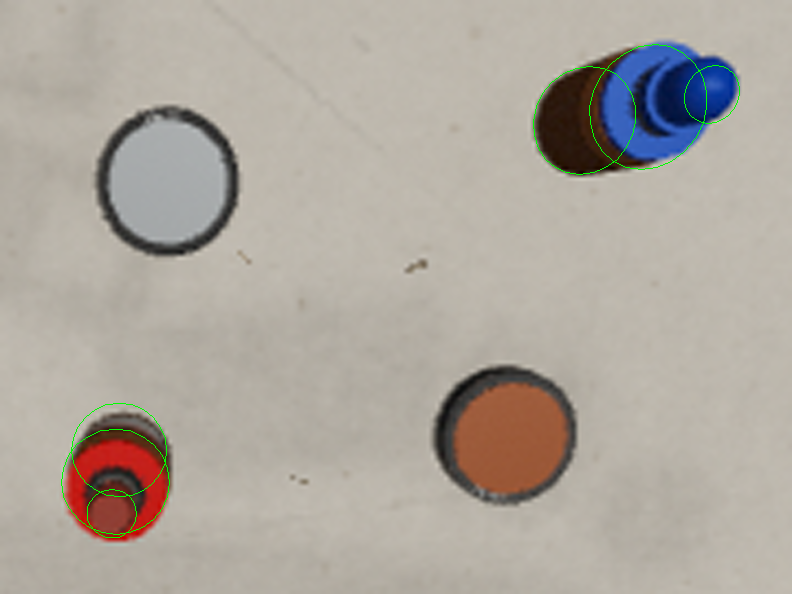

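Run:
```python
from h import *
c=[.5637,.1727]
bottle_pick(c,180)
env.move_straight([*c,.2],rate=.12)
s=env.read_state(); print(s["opening"],s["force"],s["clock"])
q=T(TR,.046,.090); j=bestjaw([*q,.2],(173.1,-6.9)); print(j)
env.goto([*q,.2],ori(j))
w=env.grab_frame("wrist"); overlay(w,traylines(TR),"pics/n_wrist.png")
f=env.grab_frame("scene"); cv2.imwrite("pics/n_scene.png",f["image"])
```

```text
hit False
0.45 0.452 [ 0.6  0.5 -0.5]
0.4 0.405 [-0.3  1.  -0.4]
0.37 0.373 [-0.3  1.5 -0.3]
0.35 0.353 [ 0.3 -0.4 -0.5]
grip 0.3249845797170272 [0.6 0.2 0.2]
0.32624426214029356 [-0.35156805  0.25891636 -0.79550097] 38.8167
173.1
```

View pics/n_wrist.png

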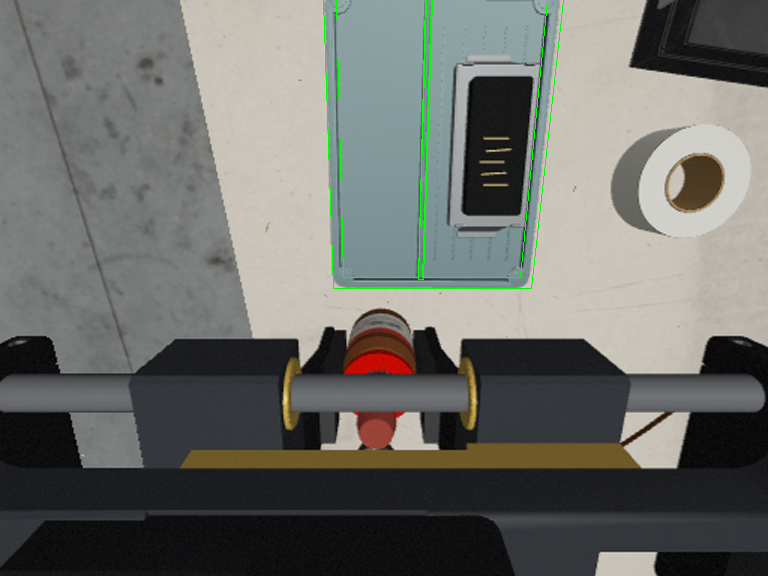

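View pics/n_scene.png

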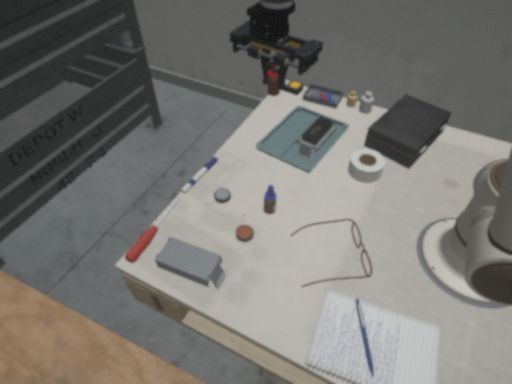

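Run:
```python
from h import *
q=T(TR,.046,.090); bottle_place(q,173.1)
# view back a bit
print(env.read_state()["clock"])
c=[.4320,.0768]
j=bestjaw([*c,.13],(180,0,150,210,90,-90)); print(j)
env.goto([*c,.2],ori(j))
w=env.grab_frame("wrist"); zoom(w,[circ(c,.0145,.0),circ(c,.0145,.045),circ(c,.006,.08)],"pics/o.png",120,400,40,240,2.8)
f=env.grab_frame("scene"); cv2.imwrite("pics/o_scene.png",cv2.resize(f["image"][70:240,180:400],None,fx=3,fy=3))
print([(d["xyz"],round(d["score"],2)) for d in env.search_frame(f,"acid_red")][:2])
```

```text
contact True
[ 0.52002534 -0.11478491  0.02390958] [-0.30824153  0.219896    4.27316651] 0.3247333647168823
45.6667
180
[([0.5191, -0.104, 0.0406], 0.51)]
```

View pics/o.png

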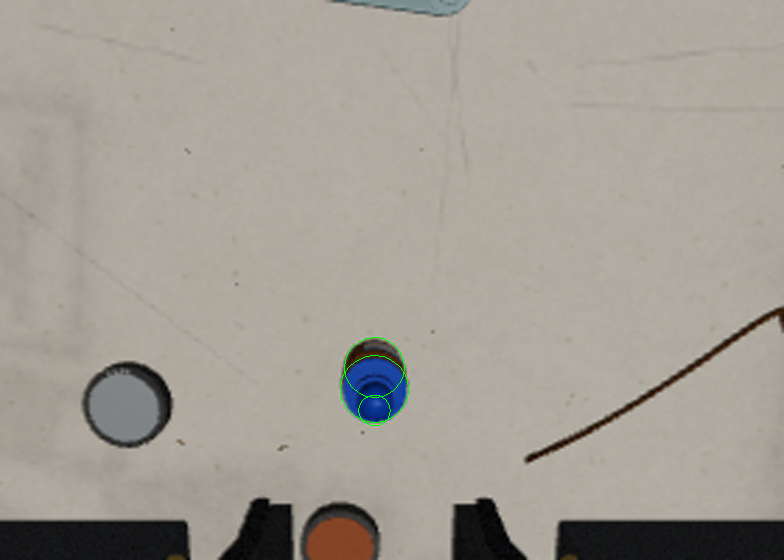

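View pics/o_scene.png

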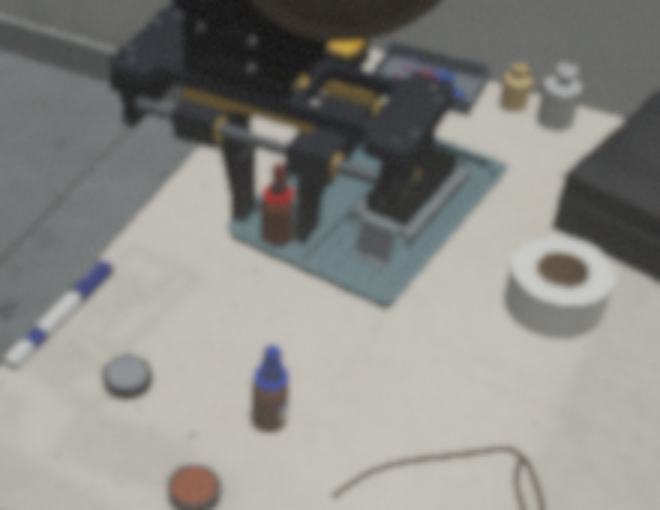

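Run:
```python
from h import *
c=[.4320,.0768]
bottle_pick(c,180)
env.move_straight([*c,.2],rate=.12)
s=env.read_state(); print(s["opening"],s["force"],s["clock"])
q=T(TR,.046,-.090); j=bestjaw([*q,.2],(173.1,-6.9)); print(j)
bottle_place(q,j)
c=[.448,.1675]; jj=bestjaw([*c,.2],(90,-90)); print(jj)
env.goto([*c,.2],ori(jj))
w=env.grab_frame("wrist"); r=env.trace(w,"puck_copper")
for d in r[:1]:
    k=rect(w,d["mask"],.012); print(round(d["score"],2),k)
zoom(w,[circ(c,.02,.012),circ(c,.02,0)],"pics/p.png",120,400,40,240,2.8)
f=env.grab_frame("top"); cv2.imwrite("pics/p_top.png",cv2.resize(f["image"][120:300,130:480],None,fx=2,fy=2))
f=env.grab_frame("scene"); cv2.imwrite("pics/p_scene.png",cv2.resize(f["image"][70:240,180:400],None,fx=3,fy=3))
print(env.read_state()["clock"])
```

```text
hit False
0.45 0.454 [ 0.3 -0.9  0.7]
0.4 0.402 [-0.3 -0.8  0.6]
0.37 0.37 [ 0.2  0.5 -0.3]
0.35 0.353 [ 0.5 -1.7  0.6]
grip 0.32597412028355854 [ 0.4 -0.7  0.7]
0.3242963856441506 [ 0.05227181  0.3744936  -0.92116527] 52.8583
173.1
contact True
[ 0.49835636 -0.2934871   0.02400621] [-1.0932993   1.14442917  4.21598815] 0.32306852007322145
-90
0.69 [450.1 166.2  39.8  39.2 179.9]
61.525
```

View pics/p.png

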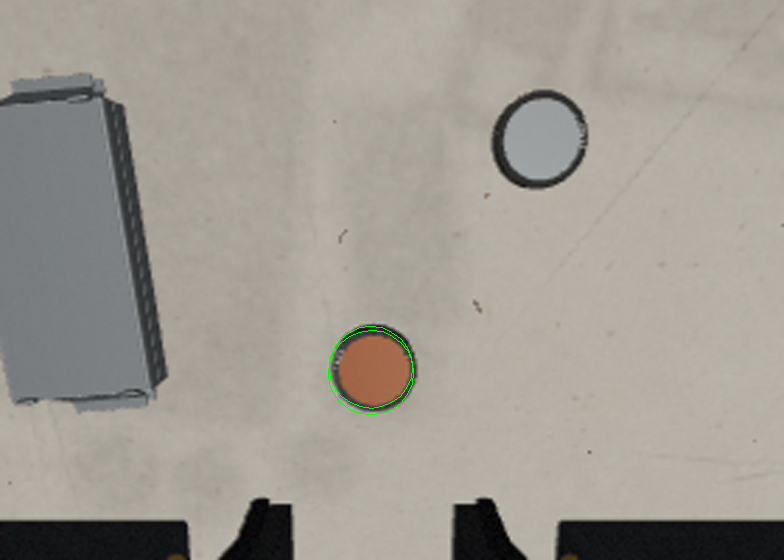

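View pics/p_top.png

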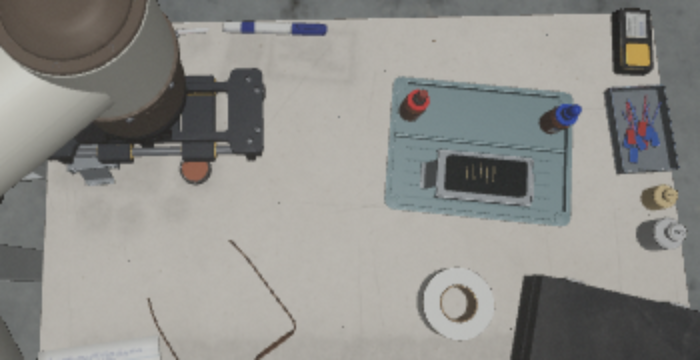

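View pics/p_scene.png

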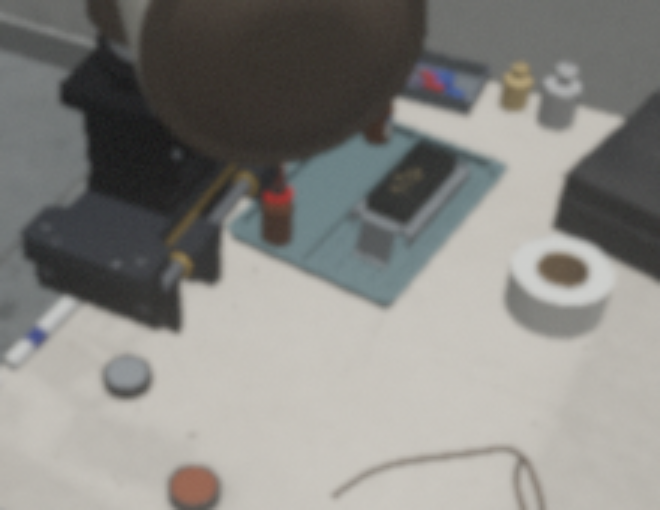

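Run:
```python
from h import *
c=[.449,.167]; o=ori(-90)
env.gripper_to(.62)
env.goto([*c,.06],o)
print(env.move_straight([*c,.005],o,rate=.06,force_limit=6))
env.gripper_to(.3,20); s=env.read_state(); z0=s["position"][2]; print(s["opening"],z0)
env.move_straight([*c,.2],o,rate=.12)
q=T(TR,.045,0); j=bestjaw([*q,.2],(123.1,43.1,-56.9,-136.9)); print(j)
env.goto([*q,.2],ori(j)); s=env.read_state(); print(s["opening"],s["position"],s["clock"])
w=env.grab_frame("wrist"); cv2.imwrite("pics/q.png",w["image"])
w=env.grab_frame("scene"); cv2.imwrite("pics/q_s.png",w["image"])
```

```text
False
0.44790118134480134 0.005291418918508168
-136.9
0.4489790169966244 [ 0.50845142 -0.20327753  0.19998057] 67.4667
```

View pics/q.png

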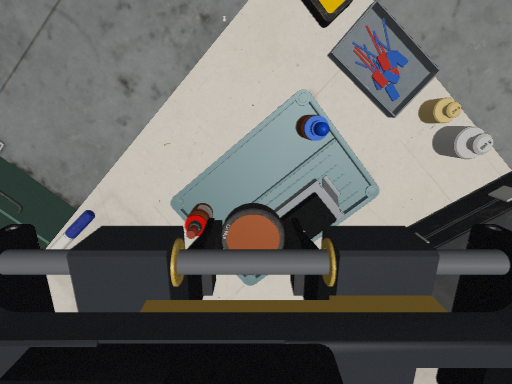

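View pics/q_s.png

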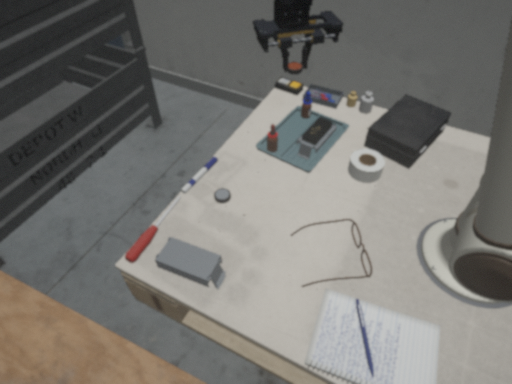

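Run:
```python
from h import *
q=T(TR,.045,0); o=ori(-136.9)
env.move_straight([*q,.035],o,rate=.12); env.dwell(.2)
w=env.grab_frame("wrist"); cv2.imwrite("pics/r.png",w["image"])
w=env.grab_frame("scene"); cv2.imwrite("pics/r_s.png",cv2.resize(w["image"][60:200,220:400],None,fx=4,fy=4))
print(env.read_state()["clock"])
```

```text
69.3917
```

View pics/r.png

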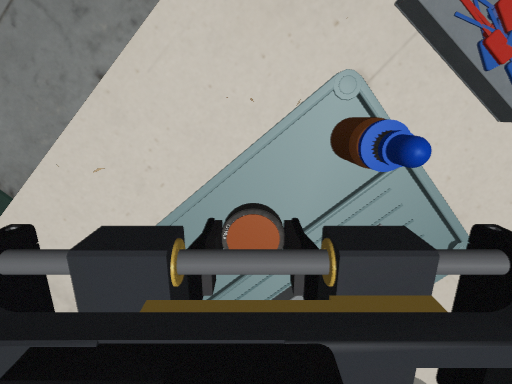

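View pics/r_s.png

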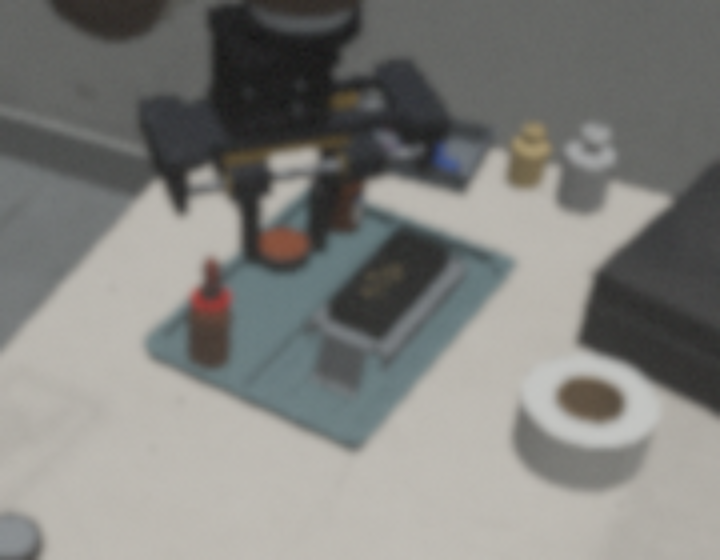

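Run:
```python
from h import *
q=T(TR,.045,0); o=ori(-136.9)
print(env.move_straight([*q,.0065],o,rate=.02,force_limit=4))
s=env.read_state(); print(s["position"],s["force"])
env.gripper_to(.50); print(env.read_state()["opening"]); env.dwell(.2)
env.move_straight([*q,.05],o,rate=.06)
env.move_straight([*q,.2],o,rate=.15)
w=env.grab_frame("wrist"); cv2.imwrite("pics/s.png",w["image"])
p=T(TR,0,.10)
j=bestjaw([*p,.3],(173.1,-6.9)); env.goto([*p,.28],ori(j))
w=env.grab_frame("wrist"); overlay(w,traylines(TR)+[circ(q,.02,.015)],"pics/s1.png")
for k in ("acid_red","acid_blue","puck_copper","touchstone","stand_top"): print(k,[(d["xyz"],round(d["score"],2)) for d in env.search_frame(w,k)][:2])
env.goto([.42,.25,.35],ori(180))
w=env.grab_frame("top"); zoom(w,[],"pics/s_t.png",140,440,130,250,2.6)
for k in ("acid_red","acid_blue","puck_copper","touchstone","stand_top","puck_grey"): print(k,[(d["xyz"],round(d["score"],2)) for d in env.search_frame(w,k)][:2])
w=env.grab_frame("scene"); zoom(w,[],"pics/s_s.png",100,400,80,300,2.5)
print(env.read_state()["clock"])
```

```text
True
[ 0.50821456 -0.20398521  0.00829542] [0.38252588 0.2182017  4.85483246]
0.4980877517019775
acid_red [([0.5199, -0.1168, 0.0546], 0.93)]
acid_blue [([0.496, -0.2932, 0.0578], 0.79)]
puck_copper [([0.504, -0.2032, 0.0151], 0.8), ([0.5184, -0.1166, 0.0579], 0.33)]
touchstone [([0.427, -0.197, 0.0509], 0.74)]
stand_top [([0.4321, -0.1923, 0.0353], 0.59)]
acid_red [([0.5174, -0.1059, 0.0539], 0.71), ([0.5077, -0.2002, 0.0192], 0.19)]
acid_blue [([0.4926, -0.2881, 0.0572], 0.76)]
puck_copper [([0.5073, -0.2016, 0.0171], 0.45)]
touchstone [([0.4246, -0.1939, 0.0507], 0.7)]
stand_top [([0.4198, -0.1741, 0.0367], 0.88)]
puck_grey [([0.5514, 0.0898, 0.0103], 0.65)]
76.3333
```

View pics/s1.png

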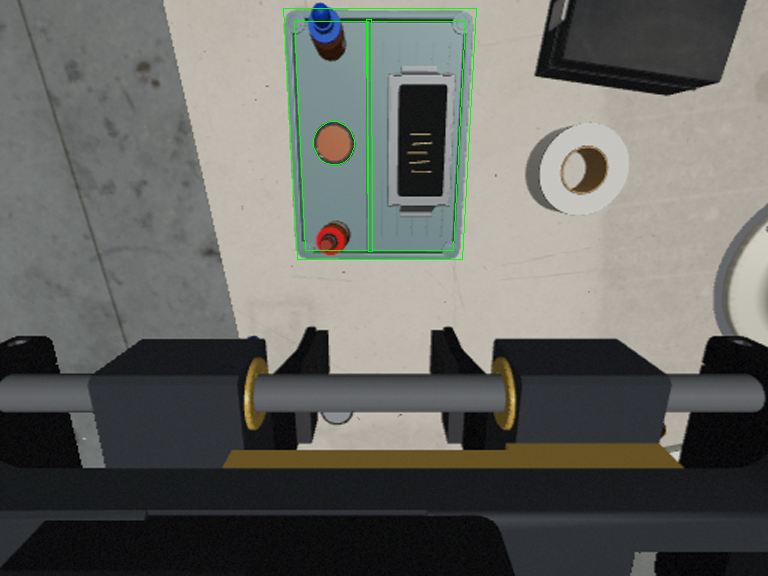

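View pics/s_t.png

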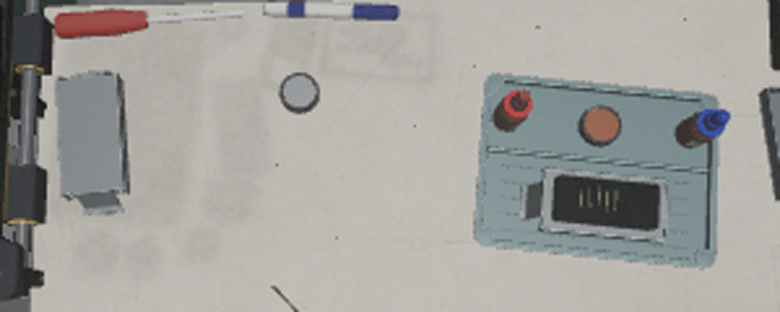

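View pics/s_s.png

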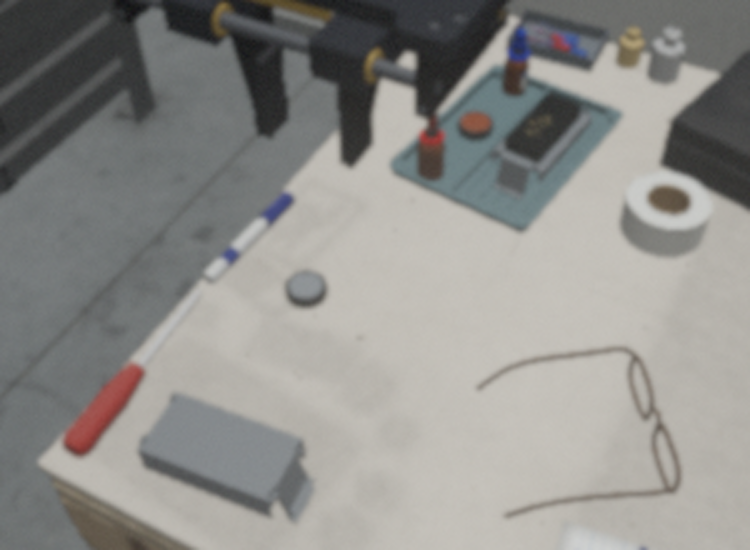

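```bash
python3 -c "
from workcell import env
print(env.close_job(), env.read_state()['clock'])"
```

```text
the job is handed in; nothing more can be done
the job is handed in; nothing more can be done
```

The touchstone test is set out in the tray and the job is handed in. The clock read 76.3 s at the last check, against the 144 s limit.

- **Stand and touchstone:** I lifted only the top stand off the stack and stood it in the front compartment with its length across the tray. The touchstone lies along its top between the corner stops.
- **Rear compartment:** the red-label bottle stands at the left end and the blue-label one at the right end. The copper-faced puck is face up midway between them.
- **Last checks:** wrist, top and scene pictures showed everything in place and both bottles upright. The grey puck and the lower stands were undisturbed, and the gripper was clear of everything.
- **Disagreement:** the networks put objects up to about 10 mm apart between the wrist and top views. The largest gaps were on the red bottle and on the part-covered stand. My wrist-picture overlays agreed with the tray, puck, stand and stone positions to about 2 mm.

No check failed.

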